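# Stow the screw jar and close its cap snug

## Robot

A 6-joint arm with a two-finger parallel gripper is mounted at the origin on the work surface. World frame = base frame: x ahead of the robot, y to its left, z up, the work surface at z = 0. Lengths are in mm, angles in rad, forces in N, time in s.
With the tool pointing down it reaches from about 300 to 775 mm from the base axis. Payload 14.6 kg.
Tool frame: the origin (TCP) lies midway between the tips of the shut fingers; the grasp point (between the pads) lies 19 mm behind it; z points along the fingers, y is the line along which they close (so a half turn about z gives the same grasp; the last joint's range is limited). The gripper opens to 94 mm and grips with 3 to 60 N. Pads are 16 mm wide; open, the fingers measure 119 mm over their backs; the gripper's body (75 mm by 177 mm) begins 78 mm behind the grasp point.
Start: joints at [-1.175, 0.3, 1.521, -0, 1.321, -0.067], TCP at [245.542, -492.136, 205.446] pointing down, gripper open.
Joint ranges: [-3.03, 3.03], [-0.79, 2.21], [0.23, 2.52], [-1.04, 4.18], [0, 3.07], [-2.55, 2.55]. Speed limits (rad/s): [2.22, 2.22, 2.57, 3.14, 3.14, 3.14].

## Interface

Orientations are given as [roll, pitch, yaw] about the fixed x, y, z axes, in that order (R = Rz(yaw) Ry(pitch) Rx(roll)).
In Python, from cell import manip, camera gives the robot as it stands.
- The arm moves only by the tool move_arm, never from a script. Its arguments are lists of equal length, an entry for each row: "dp": the shift along the world's x, y, z in mm, a list of three; "rotation": the turn, a rotation vector about the world's x, y, z in rad, a list of three; "hand": the opening, from 0 (shut) to 1 (fully open). A call has 1 to 10 rows; each row shifts and turns the commanded pose from where the row before left it; what a row does not reach is not made up. A row lasts 1/8 s, in which the tool goes at most 62.5 mm and 10.7 degrees, less where a joint would pass 70% of its speed; a pose out of reach is approached as far as the arm can. A call with a gripper value outside its range is refused whole. The fingers move at their own pace and stop on an object; "newtons" is the grip in N (left out, the last holds). Time passes only in rows, so rows that do not move let the fingers close. It gives the time, the measured TCP pose, the force, the opening and the grip force at its end, in the units of the state.
- manip.read_state(): the state, without advancing time (a new reading comes with each control period).
- camera(name): name is "side" or "top"; returns a dict with "image" (480x640x3 uint8, red, green, blue), "fx", "fy", "cx", "cy" (pixels), "R" (3x3) and "t" (3): a world point X has camera coordinates R X + t. Camera axes: x right, y down, z forward; pixel columns grow to the right and rows downward; lengths in mm; the calibration is good to about 2 mm. A picture is of the moment at which its call begins. There is no depth.
- manip.sign_off(): hands the job in; it is judged then, once.
The state is a dict: "clock": time; "joints": joint angles; "qd": joint speeds; "effort": joint torques, N m; "eef_pos": TCP position; "eef_rot": TCP orientation; "wrist_force": force on the tool from outside, world axes, zero at the start; "moment": the same for the moment, N m; "finger_gap": finger opening in mm; "finger_force": force on a finger pad.
Only numpy, scipy, OpenCV 4.12 (cv2) and the standard library are available. Lean on these libraries where they do the work, as an engineer would, in place of code of your own. Each camera call takes 0.05 s, during which the arm holds its last target. There are 200 camera calls.

## Task

Carry the glass jar of screws upright to the open red toolbox and set it gently, fully down, in the square pocket of its tray; there, where it cannot turn, screw its yellow cap clockwise until it is snug on its seal, but do not overtighten it. Leave the tools and other things on the table where they are, and let go of the jar.

Things in the scene. Friction and masses are not known exactly. Their poses are not given: they have to be found in the camera images.
- jar_mid (a point): Centre of the loose glass jar of screws (0.37 to 0.55 kg), 47 mm above its foot; z up, x and y square to its flat sides. The glass body is 54 x 54 mm square and 66 mm high, with a neck above under the cap; about 95 mm high in all, 1 to 2 mm more while the cap is loose.
- cap_mid (a point): Centre of the jar's round yellow twist cap, 58 mm across, 20 mm high (10 mm above and below this point), on the jar's axis. Its x axis turns with the cap, from an arbitrary start. It starts loose, an unknown 0.8 to 1.9 rad short of its rubber seal, turns clockwise seen from above to close, sinks 1.2 mm per rad, stays where left, and cannot be pulled off.
- pocket (a point): Centre of the floor of the square pocket (pale floor) in the grey tray of the red toolbox; z up, x and y square to its walls. 58 x 58 mm, 18 mm deep, 3 mm chamfer round the mouth; floor 62 mm above the table, tray top 80 mm. Toolbox rim 85 mm high, nearest rim wall 51 mm from this point towards -y.
- jar: The same jar; origin at its foot, same axes. Turning its cap takes 0.04 N m until it meets the seal; then 0.40 N m, rising 0.7 N m per further rad while it turns (less once you pause): snug from 0.07 rad past that point (0.45 N m), overtight from 0.50 rad past it (0.75 N m). Positions cannot show this well enough; feel the torque.
- toolbox: Red toolbox, fixed, 380 (x) x 220 (y) mm; origin under its centre, on the table; the pocket is at x = -60, y = -55 mm. The open lid stands along its +y side, hinge 165 mm from the pocket's centre, leaning outwards, up to 0.29 m high. Other tray compartments are larger and oblong.
- level: Chrome torpedo level lying on the table, 230 x 22 x 44 mm; origin under its centre, x along it. Leave alone.
- runner_a: White plastic drawer runner, 350 x 34 x 15 mm; origin under its centre, x along it. Leave alone.
- runner_b: A second white drawer runner like the first. Leave alone.
- hex_key: L-shaped steel hex key, 96 x 31 mm, 6 mm thick; origin near the middle of its long leg. Leave alone.
- screwdriver: Screwdriver lying on the table; origin under it, x along it. Leave alone.
- mug: Blue mug, 80 mm across, 90 mm high; origin under its centre. Leave alone.
- tape: Yellow tape measure, 68 x 68 x 36 mm; origin under its centre. Leave alone.
Mind the look-alikes: they are no part of the job. Of the things that look like the jar, the middle-sized one is meant.

How it is judged:
By the outcome, as a careful person would: the job done as asked, in the order asked, and still so for the second after the job is handed in, with the robot touching nothing.
It also fails if it takes over 72 s, if anything falls off the work surface, if the arm or the gripper's body presses on something with over 40 N, if the wrist force passes 120 N, or if a joint passes its speed limit or range.

## Working session

There is one attempt and no reset: what is moved stays moved. The work goes in short steps, Python scripts to look and compute and a tool call to move; the robot and the scene stay as the last step left them, time stands still between calls to the robot, and variables do not carry over. Pictures are saved under pics/ and viewed, at most 11 in all, crops included, and the job is handed in when it is done.

Besides the shell and the picture viewer there is one more tool, called after "Request:" by a JSON object that holds its "fn" and its "kwargs". move_arm: Moves the arm, as the interface text tells. Its arguments: {"type":"object","properties":{"dp":{"type":"array","items":{"type":"array","items":{"type":"number"}}},"rotation":{"type":"array","items":{"type":"array","items":{"type":"number"}}},"hand":{"type":"array","items":{"type":"number"}},"newtons":{"type":"number"}},"required":["dp","rotation","hand"]}

```bash
mkdir -p pics; python3 - <<'E'
from cell import manip,camera
import cv2,numpy as np
for n in("top","side"):
    c=camera(n);cv2.imwrite(f"pics/{n}0.png",c["image"][:,:,::-1]);print(n,c["fx"],c["fy"],c["cx"],c["cy"],np.round(c["R"],4).tolist(),np.round(c["t"],1).tolist())
print(manip.read_state())
E
```

```text
top 558.436593002254 558.436593002254 319.24949534930016 235.2897566535816 [[-0.0298, -0.9993, 0.0212], [-0.9918, 0.0269, -0.1246], [0.124, -0.0248, -0.992]] [-147.7, 571.0, 1190.2]
side 548.6281281482641 548.6281281482641 320.7107468062824 242.30269735166135 [[-0.9845, -0.1745, 0.0157], [-0.1019, 0.4977, -0.8613], [0.1425, -0.8496, -0.5078]] [530.4, 213.0, 976.2]
{'clock': 0.1, 'joints': array([-1.17458234e+00,  3.00408618e-01,  1.52155386e+00,  1.08531711e-05,
        1.32069576e+00, -6.66079556e-02]), 'qd': array([-0.00069776, -0.00143044, -0.00265074, -0.00031831, -0.0008923 ,
       -0.00063638]), 'effort': array([ 2.16499975e-03, -5.32634532e+01, -3.53283226e+01,  7.09803100e-02,
        2.34612718e-02, -6.41365727e-05]), 'eef_pos': array([ 245.46077467, -491.90929731,  204.93211671]), 'eef_rot': array([-3.14053013e+00, -8.14135914e-05,  4.62819204e-01]), 'wrist_force': array([-0.00966481,  0.43412507,  0.02628299]), 'moment': array([ 0.02046291,  0.02167031, -0.03844045]), 'finger_force': 0.0, 'finger_gap': 93.60613574336372}
```

View pics/top0.png

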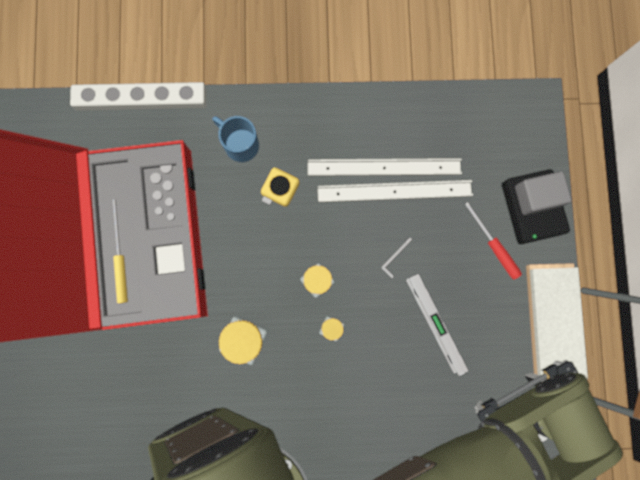

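View pics/side0.png

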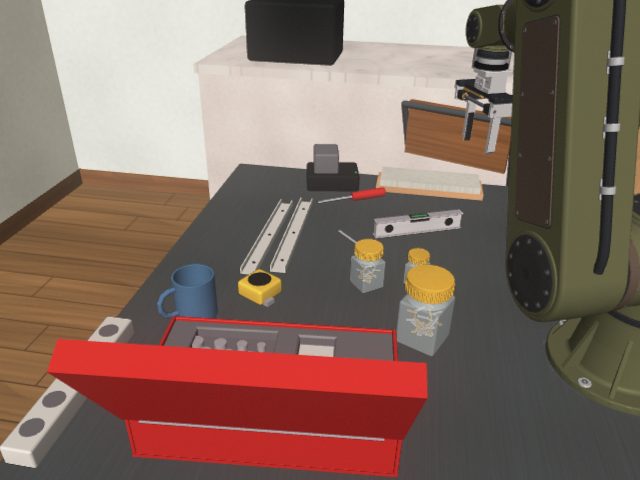

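The top view shows the middle jar's cap at about (317,279) with its body rotated about 45°, and the pocket's pale floor at (170,259). In the side view the jar is at (368,265) and the pocket at (316,349). Next I measure both and zoom in.

```bash
cat > h.py <<'E'
import cv2,numpy as np
from cell import manip,camera
def ray(c,uv,z):
    R,t=np.array(c["R"]),np.array(c["t"]);o=-R.T@t
    d=R.T@np.array([(uv[0]-c["cx"])/c["fx"],(uv[1]-c["cy"])/c["fy"],1]);return o+d*(z-o[2])/d[2]
def proj(c,X):
    p=np.array(c["R"])@X+np.array(c["t"]);return np.array([c["cx"]+c["fx"]*p[0]/p[2],c["cy"]+c["fy"]*p[1]/p[2]])
def biggest(m,box):
    x0,y0,x1,y1=box;z=np.zeros_like(m);z[y0:y1,x0:x1]=m[y0:y1,x0:x1]
    cs,_=cv2.findContours(z,cv2.RETR_EXTERNAL,cv2.CHAIN_APPROX_NONE);return max(cs,key=cv2.contourArea)
def yellow(im):return cv2.inRange(cv2.cvtColor(im,cv2.COLOR_RGB2HSV),(18,110,90),(34,255,255))
E
python3 - <<'E'
from h import *
T=camera("top");S=camera("side")
for c,b in((T,(290,255,345,305)),(S,(345,235,392,268))):
    k=biggest(yellow(c["image"]),b);e=cv2.fitEllipse(k);m=cv2.moments(k);uv=(m['m10']/m['m00'],m['m01']/m['m00'])
    print("cap",e,uv,cv2.boundingRect(k),"at z97",ray(c,e[0],96),"z87",ray(c,e[0],87))
im=T["image"];g=im.min(axis=2)
k=biggest((g>170).astype(np.uint8)*255,(145,235,195,285));r=cv2.minAreaRect(k);print("floor",r)
P=np.array([ray(T,p,62)[:2] for p in cv2.boxPoints(r)]);print(P,P.mean(0),np.linalg.norm(np.diff(P,axis=0),axis=1))
P=np.array([ray(T,p[0],62)[:2] for p in k]).astype(np.float32);print("floor rect",cv2.minAreaRect(P))
k=biggest((S["image"].min(axis=2)>165).astype(np.uint8)*255,(290,335,345,365));print("side floor bbox",cv2.boundingRect(k))
# red rim outer near edge
hsv=cv2.cvtColor(im,cv2.COLOR_RGB2HSV);red=((hsv[...,0]<8)|(hsv[...,0]>172))&(hsv[...,1]>150)&(hsv[...,2]>60)
pts=[]
for y in range(160,310,5):
    xs=np.where(red[y,:230])[0];pts.append(ray(T,(xs.max()+.5,y),85)[:2])
pts=np.float32(pts);l=cv2.fitLine(pts,cv2.DIST_HUBER,0,.01,.01).ravel();print("rim",l,"yaw",np.arctan2(l[1],l[0]))
a=cv2.resize(im[245:310,280:355],None,fx=5.3,fy=5.3,interpolation=2)
b=cv2.resize(S["image"][230:300,335:410],None,fx=5.3,fy=5.3,interpolation=2)[:344]
cc=cv2.resize(im[225:292,140:215],None,fx=5.3,fy=5.3,interpolation=2)[:344]
d=np.zeros_like(a)
def pad(i):o=np.zeros((344,397,3),np.uint8);i=i[:344,:397];o[:i.shape[0],:i.shape[1]]=i;return o
e=cv2.resize(S["image"][325:370,290:345],None,fx=7,fy=7,interpolation=2)
o=np.vstack([np.hstack([pad(a),pad(b)]),np.hstack([pad(cc),pad(e)])])
o=cv2.resize(o,(692,600));cv2.imwrite("pics/z1.png",o[:,:,::-1])
E
```

```text
cap ((317.4209899902344, 279.2544860839844), (26.618732452392578, 27.173490524291992), 169.3083953857422) (317.422418879056, 279.2507374631268) (305, 266, 27, 28) at z97 [ 467.56880137 -155.95250924   96.        ] z87 [ 467.98191363 -156.12646005   87.        ]
cap ((368.5152282714844, 249.4481201171875), (21.75168228149414, 29.8830623626709), 93.82188415527344) (368.5308398950131, 249.4534120734908) (354, 239, 30, 22) at z97 [ 466.29998088 -137.30449306   96.        ] z87 [ 467.26269209 -152.22707813   87.        ]
floor ((170.06312561035156, 258.78668212890625), (27.048748016357422, 27.048748016357422), 83.2901611328125)
[[547.93617679 187.84847851]
 [553.15742284 130.82201769]
 [495.50965347 124.10090772]
 [490.41771275 180.80607508]] [521.75524146 155.89436975] [57.26498619 58.03825146 56.93332825]
floor rect ((521.8558959960938, 155.73167419433594), (57.9407958984375, 56.90714645385742), 5.551671028137207)
side floor bbox (299, 345, 34, 12)
rim [9.9509323e-01 9.8941959e-02 5.7034686e+02 9.2597397e+01] yaw 0.09910411
```

View pics/z1.png

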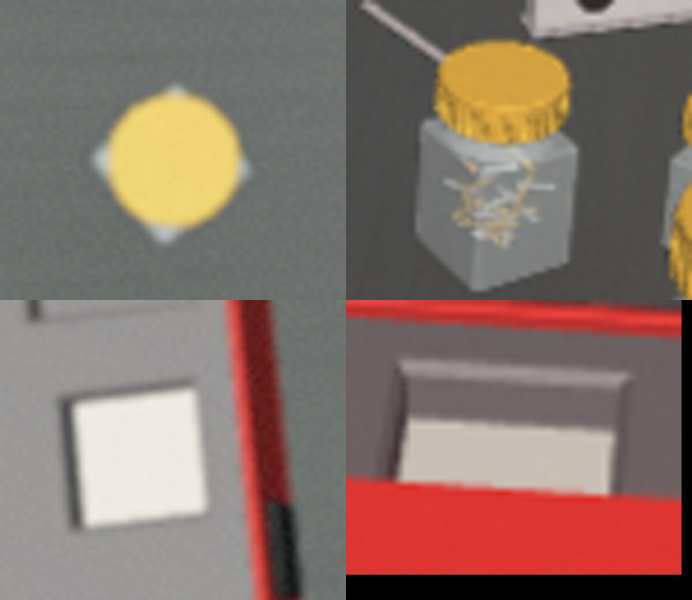

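Jar axis is at about (467.5, -156) with its sides at 0.674 rad. The pocket, corrected for wall occlusion, is at about (521, 154) with yaw 0.098. I now move above the jar.

Request:
{"fn": "move_arm", "kwargs": {"dp": [[27.75, 42, 0], [27.75, 42, 0], [27.75, 42, 0], [27.75, 42, 0], [27.75, 42, 0], [27.75, 42, 0], [27.75, 42, 0], [27.75, 42, 0], [0, 0, -30], [0, 0, -15]], "rotation": [[0, 0, 0.0264], [0, 0, 0.0264], [0, 0, 0.0264], [0, 0, 0.0264], [0, 0, 0.0264], [0, 0, 0.0264], [0, 0, 0.0264], [0, 0, 0.0264], [0, 0, 0], [0, 0, 0]], "hand": [1, 1, 1, 1, 1, 1, 1, 1, 1, 1]}}

```text
clock: 1.45
eef_pos: [467.2, -155.6, 159.1]
eef_rot: [-3.14, 0.001, 0.675]
wrist_force: [-0.7, -0.5, 0.6]
finger_gap: 94.0
finger_force: 0.0
```

```bash
python3 - <<'E'
from h import *
s=manip.read_state();print(s["joints"],s["eef_pos"],s["eef_rot"],s["wrist_force"])
S=camera("side");cv2.imwrite("pics/s2.png",cv2.resize(S["image"][120:320,270:470,::-1],None,fx=3,fy=3))
E
```

```text
[-3.95938379e-01  2.18476479e-01  1.73637825e+00 -4.08070802e-05
  1.18848628e+00  5.00092560e-01] [ 467.16680024 -155.62426163  159.08904611] [-3.14007654e+00  8.71551514e-04  6.74781305e-01] [-0.73493913 -0.46922492  0.61668427]
```

View pics/s2.png

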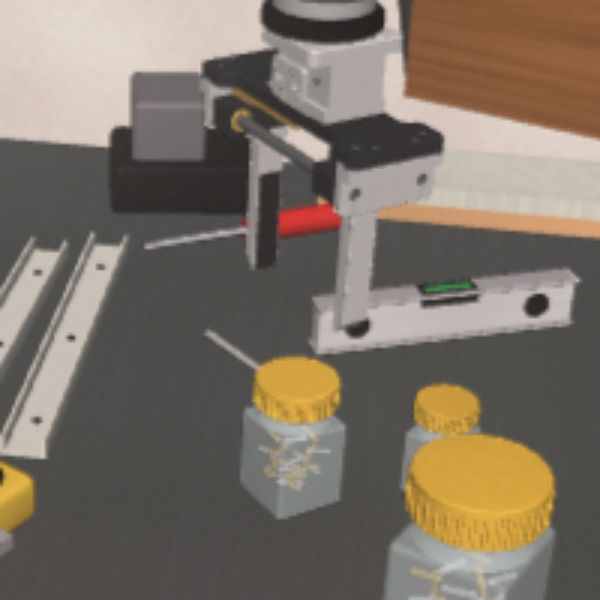

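The gripper is centred above the jar and the fingers straddle it, with the cap at about (297,390) in the crop. The pads look long, so I check their height before gripping below the cap.

```bash
python3 - <<'E'
from h import *
from scipy.spatial.transform import Rotation as Ro
S=camera("side");s=manip.read_state();R=Ro.from_euler('xyz',s["eef_rot"]).as_matrix()
for sy in(47,-47):
  print(sy,[((h),((proj(S,s["eef_pos"]+R@np.array([0,sy,-h]))-[270,120])*3).round().tolist()) for h in(0,10,20,30,38,45,50,60,70,80,97)])
g=S["image"].max(axis=2); print(g[150:212,356:360].mean(axis=1).round())
E
```

```text
47 [(0, [266.0, 264.0]), (10, [267.0, 251.0]), (20, [267.0, 238.0]), (30, [268.0, 225.0]), (38, [269.0, 214.0]), (45, [269.0, 204.0]), (50, [270.0, 198.0]), (60, [270.0, 184.0]), (70, [271.0, 170.0]), (80, [272.0, 156.0]), (97, [273.0, 132.0])]
-47 [(0, [343.0, 323.0]), (10, [344.0, 309.0]), (20, [346.0, 296.0]), (30, [347.0, 282.0]), (38, [348.0, 270.0]), (45, [348.0, 261.0]), (50, [349.0, 253.0]), (60, [350.0, 239.0]), (70, [351.0, 225.0]), (80, [353.0, 210.0]), (97, [355.0, 185.0])]
[ 58.  55.  52.  55.  67.  95. 114.  96.  69.  56.  56.  58.  67.  85.
  95.  91.  87.  98. 129. 162. 168. 167. 169. 169. 169. 169. 169. 167.
 141.  78.  70.  70.  72.  70.  63.  63.  64.  64.  64.  64.  60.  59.
  60.  60.  60.  57.  57.  58.  58.  57.  55.  54.  53.  53.  52.  51.
  51.  51.  51.  56.  72.  77.]
```

Request:
{"fn": "move_arm", "kwargs": {"dp": [[0, 0, -33], [0, 0, -33], [0, 0, -33], [0, 0, -20], [0, 0, -11], [0, 0, 0], [0, 0, 0], [0, 0, 0], [0, 0, 0], [0, 0, 0]], "rotation": [[0, 0, 0], [0, 0, 0], [0, 0, 0], [0, 0, 0], [0, 0, 0], [0, 0, 0], [0, 0, 0], [0, 0, 0], [0, 0, 0], [0, 0, 0]], "hand": [1, 1, 1, 1, 1, 1, 0.5, 0.5, 0.5, 0.5], "newtons": 25}}

```text
clock: 2.8
eef_pos: [467.5, -156.0, 30.6]
eef_rot: [-3.141, -0.0, 0.674]
wrist_force: [-2.7, 2.0, 2.5]
finger_gap: 57.7
finger_force: 25.3
```

Request:
{"fn": "move_arm", "kwargs": {"dp": [[0, 0, 0], [0, 0, 0], [0, 0, 0]], "rotation": [[0, 0, 0], [0, 0, 0], [0, 0, 0]], "hand": [0.5, 0.5, 0.5]}}

```text
clock: 3.18
eef_pos: [467.5, -156.1, 30.5]
eef_rot: [-3.141, -0.0, 0.674]
wrist_force: [-1.5, 4.1, 4.7]
finger_gap: 57.3
finger_force: 25.0
```

```bash
python3 - <<'E'
from h import *
s=manip.read_state();print(s["finger_gap"],s["finger_force"],s["eef_pos"],s["moment"],s["wrist_force"])
S=camera("side");cv2.imwrite("pics/s3.png",cv2.resize(S["image"][190:310,310:430,::-1],None,fx=5,fy=5,interpolation=2))
E
```

```text
57.32031532029815 25.000444549368694 [ 467.53914834 -156.0606308    30.52667789] [0.47250671 0.32165779 0.00913368] [-1.47471756  4.10943532  4.67948937]
```

View pics/s3.png

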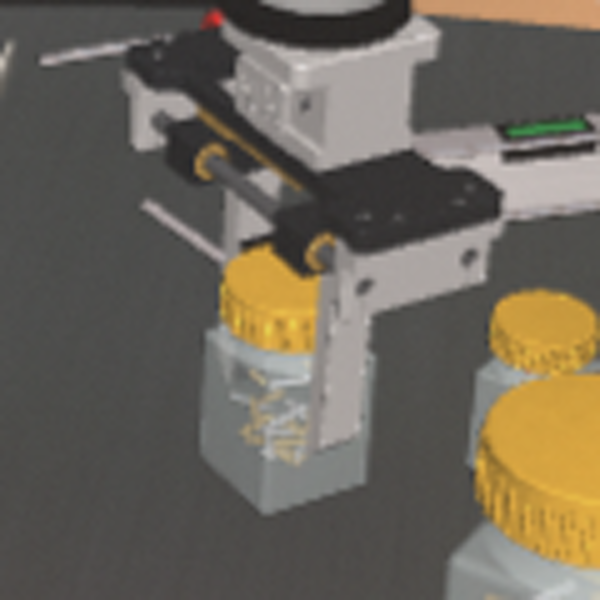

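Request:
{"fn": "move_arm", "kwargs": {"dp": [[0, 0, 0], [0, 0, 0], [0, 0, 0], [0, 0, 20], [0, 0, 20], [0, 0, 0], [0, 0, 0]], "rotation": [[0, 0, 0], [0, 0, 0], [0, 0, 0], [0, 0, 0], [0, 0, 0], [0, 0, 0], [0, 0, 0]], "hand": [1, 1, 1, 1, 1, 1, 1]}}

```text
clock: 4.1
eef_pos: [467.2, -156.1, 69.7]
eef_rot: [-3.141, 0.0, 0.674]
wrist_force: [0.9, 0.4, -0.7]
finger_gap: 94.2
finger_force: 0.0
```

```bash
python3 - <<'E'
from h import *
s=manip.read_state();print(s["finger_gap"],s["eef_pos"],s["moment"],s["wrist_force"],s["joints"])
S=camera("side");cv2.imwrite("pics/s4.png",cv2.resize(S["image"][190:310,310:430,::-1],None,fx=5,fy=5,interpolation=2))
E
```

```text
94.22244943161827 [ 467.23300539 -156.05110005   69.70107696] [-0.03250811  0.03816311  0.01382323] [ 0.90188705  0.44836928 -0.65688899] [-3.96677183e-01  3.38300412e-01  1.81696059e+00 -6.90204117e-05
  9.87046581e-01  5.00146574e-01]
```

View pics/s4.png

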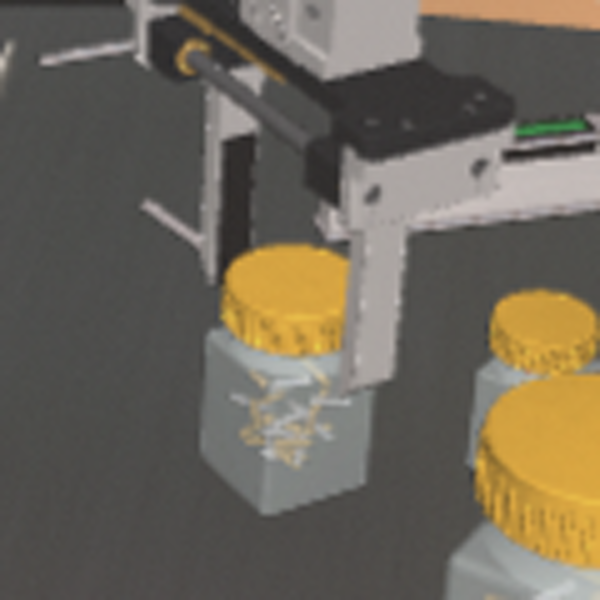

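The jar stands undisturbed. The earlier grip had caught the cap rim, as the pads reach past it, so I grip the cap at its middle and carry the jar by that.

Request:
{"fn": "move_arm", "kwargs": {"dp": [[0, 0, 0], [0, 0, 0], [0, 0, 0], [0, 0, 0], [0, 0, 0], [0, 0, 0]], "rotation": [[0, 0, 0], [0, 0, 0], [0, 0, 0], [0, 0, 0], [0, 0, 0], [0, 0, 0]], "hand": [0.5, 0.5, 0.5, 0.5, 0.5, 0.5], "newtons": 40}}

```text
clock: 4.9
eef_pos: [467.4, -156.0, 70.4]
eef_rot: [-3.141, 0.0, 0.674]
wrist_force: [-2.3, 2.1, 1.1]
finger_gap: 57.2
finger_force: 40.0
```

Request:
{"fn": "move_arm", "kwargs": {"dp": [[0, 0, 4], [0, 0, 8], [0, 0, 14], [0, 0, 18], [0, 0, 18], [0, 0, 18], [0, 0, 16], [0, 0, 10], [0, 0, 4], [0, 0, 0]], "rotation": [[0, 0, 0], [0, 0, 0], [0, 0, 0], [0, 0, 0], [0, 0, 0], [0, 0, 0], [0, 0, 0], [0, 0, 0], [0, 0, 0], [0, 0, 0]], "hand": [0.5, 0.5, 0.5, 0.5, 0.5, 0.5, 0.5, 0.5, 0.5, 0.5]}}

```text
clock: 6.15
eef_pos: [467.5, -156.1, 180.3]
eef_rot: [-3.141, 0.0, 0.674]
wrist_force: [-0.4, -0.4, -5.7]
finger_gap: 57.3
finger_force: 40.0
```

```bash
python3 - <<'E'
from h import *
s=manip.read_state();print(s["finger_gap"],s["eef_pos"],s["moment"],s["wrist_force"])
T=camera("top");S=camera("side")
z=s["eef_pos"][2]+27
m=yellow(T["image"]);
k=biggest(m,(260,235,360,320)) if m[235:320,260:360].any() else None
if k is not None: print(cv2.boundingRect(k),cv2.fitEllipse(k)[:2])
a=cv2.resize(T["image"][220:330,250:380],(400,338));b=cv2.resize(S["image"][140:290,290:440],(338,338))
cv2.imwrite("pics/s5.png",np.hstack([a,b])[:,:,::-1])
E
```

```text
57.3428134452335 [ 467.45168771 -156.0976702   180.27163148] [-0.02174837  0.04997254 -0.02089281] [-0.36002201 -0.40629509 -5.68595353]
```

View pics/s5.png

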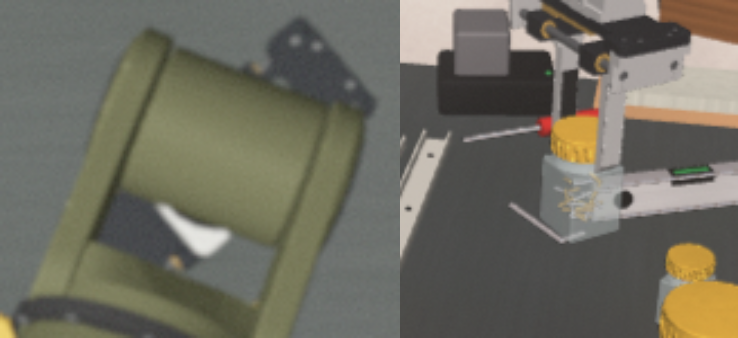

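The jar hangs upright and centred; the pull is 5.3 N. I carry it to above the pocket.

Request:
{"fn": "move_arm", "kwargs": {"dp": [[1.4, 8, 0], [2.8, 16, 0], [4.1, 24, 0], [4.8, 28, 0], [4.8, 28, 0], [4.8, 28, 0], [4.8, 28, 0]], "rotation": [[0, 0, 0.0257], [0, 0, 0.0513], [0, 0, 0.077], [0, 0, 0.0898], [0, 0, 0.0898], [0, 0, 0.0898], [0, 0, 0.0898]], "hand": [0.5, 0.5, 0.5, 0.5, 0.5, 0.5, 0.5]}}

```text
clock: 7.12
eef_pos: [495.0, 5.9, 180.4]
eef_rot: [-3.141, -0.0, 1.193]
wrist_force: [0.5, 0.0, -5.3]
finger_gap: 57.3
finger_force: 40.0
```

Request:
{"fn": "move_arm", "kwargs": {"dp": [[4.8, 28, 0], [4.8, 28, 0], [4.8, 28, 0], [4.5, 26, 0], [3.5, 20, 0], [2.1, 12, 0], [1.7, 8.2, 0], [0, 0, 0], [0, 0, 0], [0, 0, 0]], "rotation": [[0, 0, 0.0898], [0, 0, 0.0898], [0, 0, 0.0898], [0, 0, 0.0834], [0, 0, 0.0642], [0, 0, 0.0385], [0, 0, 0.0263], [0, 0, 0], [0, 0, 0], [0, 0, 0]], "hand": [0.5, 0.5, 0.5, 0.5, 0.5, 0.5, 0.5, 0.5, 0.5, 0.5]}}

```text
clock: 8.38
eef_pos: [521.3, 153.6, 180.5]
eef_rot: [3.142, 0.0, 1.668]
wrist_force: [0.6, 0.3, -4.9]
finger_gap: 57.5
finger_force: 40.0
```

```bash
python3 - <<'E'
from h import *
s=manip.read_state();print(s["finger_gap"],s["eef_pos"],s["eef_rot"],s["moment"],s["wrist_force"],s["joints"])
T=camera("top");S=camera("side")
k=biggest(yellow(S["image"]),(250,220,400,330));print(cv2.boundingRect(k),cv2.fitEllipse(k)[0]);
c=np.array([*s["eef_pos"][:2],s["eef_pos"][2]+16.5]);print("expected cap mid",proj(S,c), "jar foot corner/edges",[proj(S,np.array([c[0]+27*a*.995-27*b*.098,c[1]+27*a*.098+27*b*.995,s["eef_pos"][2]-70.4])).round(1) for a,b in((1,-1),(1,1),(-1,1),(-1,-1))])
print("pocket mouth",[proj(S,np.array([521.2+29*a*.995-29*b*.098,154.1+29*a*.098+29*b*.995,77])).round(1) for a,b in((1,-1),(1,1),(-1,1),(-1,-1))])
a=cv2.resize(T["image"][205:305,120:240],(380,317));b=cv2.resize(S["image"][240:365,255:380],(600,600),interpolation=2)
cv2.imwrite("pics/s6.png",b[:,:,::-1])
E
```

```text
57.4815578962649 [521.27477091 153.60767644 180.50318765] [3.14152831e+00 4.50215155e-05 1.66808552e+00] [-0.08564738 -0.11313841 -0.02129813] [ 0.64404217  0.34022163 -4.91506291] [ 2.19192122e-01  3.06702510e-01  1.57168274e+00 -5.50989528e-05
  1.26314901e+00  1.21919608e-01]
(297, 272, 39, 33) (316.13714599609375, 287.75201416015625)
expected cap mid [316.33996508 286.90540429] jar foot corner/edges [array([300.5, 320.4]), array([296.7, 342.4]), array([331.8, 344.7]), array([333.8, 322.4])]
pocket mouth [array([299.5, 335.5]), array([295.4, 359.7]), array([332.4, 362.1]), array([334.5, 337.7])]
```

View pics/s6.png

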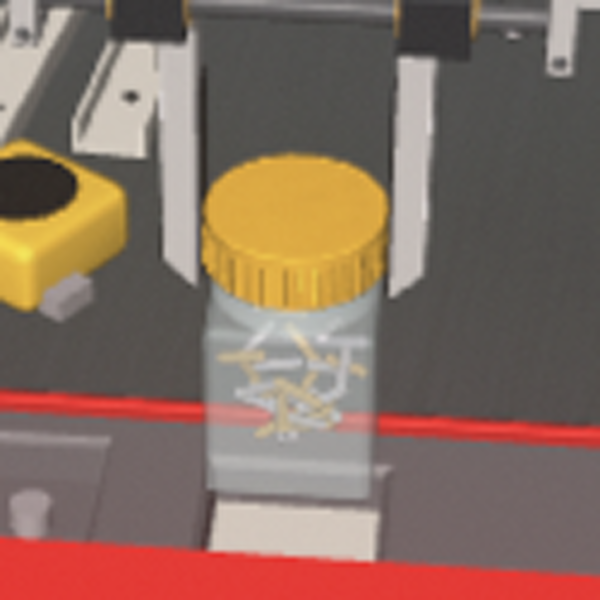

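The jar is over the pocket; its foot corners are at about (298,342) and (332,344) in full-image pixels. I refine the pocket position with sub-pixel edges from both views before lowering.

```bash
python3 - <<'E'
from h import *
yaw=.098;ex=np.array([np.cos(yaw),np.sin(yaw)]);ey=np.array([-ex[1],ex[0]])
c0=np.array([521.2,154.1])
def edge(c,im,direction,z):
    # walk world line on plane z from centre outward, find steepest brightness fall
    g=cv2.cvtColor(im,cv2.COLOR_BGR2GRAY).astype(np.float32);out=[]
    d,o=direction
    for s in np.arange(-18,19,3):
        t=np.arange(12,40,.25);P=[proj(c,np.array([*(c0+d*k+o*s),z])) for k in t]
        P=np.float32(P);v=cv2.remap(g,P[None,:,0],P[None,:,1],cv2.INTER_LINEAR).ravel()
        v=cv2.GaussianBlur(v[None],(0,0),3).ravel();out.append(t[np.argmin(np.gradient(v))])
    return np.median(out),np.polyfit(np.arange(-18,19,3),out,1)[0]
T=camera("top");S=camera("side");ti=cv2.imread("pics/top0.png");si=cv2.imread("pics/side0.png")
for n,d in(("+x",(ex,ey)),("-x",(-ex,ey)),("+y",(ey,ex)),("-y",(-ey,ex))):
    print(n,"top",edge(T,ti,d,62),"side",edge(S,si,d,62))
s=manip.read_state()
for im,X,b in((si,np.array([467.5,-156,86.5]),(345,235,392,268)),(S["image"][:,:,::-1],np.array([*s["eef_pos"][:2],s["eef_pos"][2]+16.3]),(250,220,400,330))):
    k=biggest(yellow(np.ascontiguousarray(im[:,:,::-1])),b);x,y,w,h=cv2.boundingRect(k);print("cap obs-exp",np.array([x+w/2,y+h/2])-.5-proj(S,X),(np.array(cv2.fitEllipse(k)[0])-proj(S,X)))
E
```

```text
+x top (np.float64(29.75), np.float64(0.00915750915750911)) side (np.float64(28.0), np.float64(-0.3159340659340659))
-x top (np.float64(27.75), np.float64(-0.001373626373626375)) side (np.float64(27.75), np.float64(-0.09981684981684986))
+y top (np.float64(31.0), np.float64(0.0009157509157511215)) side (np.float64(23.0), np.float64(-0.16117216117216104))
-y top (np.float64(26.0), np.float64(0.0032051282051284427)) side (np.float64(25.25), np.float64(-0.00274725274725275))
cap obs-exp [-0.06975125  0.78741682] [-0.03001737  0.7387718 ]
cap obs-exp [-0.31381777  0.87442995] [-0.17230776  0.6840613 ]
```

Request:
{"fn": "move_arm", "kwargs": {"dp": [[0.1, 1.2, -4], [0.1, 1.2, -8], [0, 0, -8], [0, 0, -5], [0, 0, -2], [0, 0, -2], [0, 0, -2], [0, 0, -2], [0, 0, 0], [0, 0, 0]], "rotation": [[0, 0, 0], [0, 0, 0], [0, 0, 0], [0, 0, 0], [0, 0, 0], [0, 0, 0], [0, 0, 0], [0, 0, 0], [0, 0, 0], [0, 0, 0]], "hand": [0.5, 0.5, 0.5, 0.5, 0.5, 0.5, 0.5, 0.5, 0.5, 0.5]}}

```text
clock: 9.82
eef_pos: [521.5, 156.5, 147.5]
eef_rot: [3.141, -0.0, 1.669]
wrist_force: [0.2, -0.7, -5.7]
finger_gap: 57.2
finger_force: 40.0
```

```bash
python3 - <<'E'
from h import *
s=manip.read_state();print(s["moment"],s["wrist_force"],s["eef_pos"])
S=camera("side");b=cv2.resize(S["image"][270:370,265:365],(600,600),interpolation=2);cv2.imwrite("pics/s7.png",b[:,:,::-1])
E
```

```text
[-0.029001   -0.09912975 -0.03317115] [ 0.22951127 -0.68389003 -5.68153682] [521.47272401 156.48437313 147.52934489]
```

View pics/s7.png

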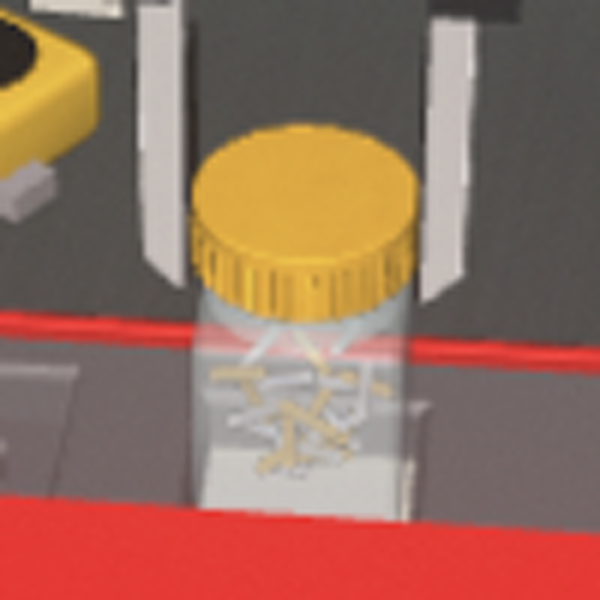

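The jar foot has entered the pocket mouth without contact: its edges are at about x=195 and 410, inside the pocket walls. I continue down gently.

Request:
{"fn": "move_arm", "kwargs": {"dp": [[0, 0, -1.5], [0, 0, -1.5], [0, 0, -1.5], [0, 0, -1.5], [0, 0, -1.5], [0, 0, -1.5], [0, 0, -1.5], [0, 0, 0]], "rotation": [[0, 0, 0], [0, 0, 0], [0, 0, 0], [0, 0, 0], [0, 0, 0], [0, 0, 0], [0, 0, 0], [0, 0, 0]], "hand": [0.5, 0.5, 0.5, 0.5, 0.5, 0.5, 0.5, 0.5]}}

```text
clock: 10.88
eef_pos: [521.4, 156.4, 136.8]
eef_rot: [-3.141, 0.0, 1.669]
wrist_force: [-1.0, 1.2, -5.1]
finger_gap: 57.2
finger_force: 40.0
```

Request:
{"fn": "move_arm", "kwargs": {"dp": [[0, 0, -1], [0, 0, -1], [0, 0, -1], [0, 0, -0.5], [0, 0, 0]], "rotation": [[0, 0, 0], [0, 0, 0], [0, 0, 0], [0, 0, 0], [0, 0, 0]], "hand": [0.5, 0.5, 0.5, 0.5, 0.5]}}

```text
clock: 11.5
eef_pos: [521.4, 156.5, 133.4]
eef_rot: [-3.142, -0.0, 1.669]
wrist_force: [-0.4, -0.8, -4.6]
finger_gap: 57.3
finger_force: 40.0
```

Request:
{"fn": "move_arm", "kwargs": {"dp": [[0, 0, -0.4], [0, 0, -0.4], [0, 0, -0.4], [0, 0, 0]], "rotation": [[0, 0, 0], [0, 0, 0], [0, 0, 0], [0, 0, 0]], "hand": [0.5, 0.5, 0.5, 0.5]}}

```text
clock: 12.0
eef_pos: [521.5, 156.5, 132.4]
eef_rot: [3.141, -0.0, 1.669]
wrist_force: [-0.8, -0.5, -2.2]
finger_gap: 57.4
finger_force: 40.0
```

Request:
{"fn": "move_arm", "kwargs": {"dp": [[0, 0, -0.3], [0, 0, -0.2], [0, 0, 0]], "rotation": [[0, 0, 0], [0, 0, 0], [0, 0, 0]], "hand": [0.5, 0.5, 0.5]}}

```text
clock: 12.38
eef_pos: [521.6, 156.5, 132.1]
eef_rot: [3.141, -0.0, 1.669]
wrist_force: [-3.3, -0.5, 3.4]
finger_gap: 57.2
finger_force: 40.0
```

Request:
{"fn": "move_arm", "kwargs": {"dp": [[0, 0, 0], [0, 0, 0], [0, 0, 0], [0, 0, 1], [0, 0, 0], [0, 0, 0], [0, 0, 0], [0, 0, 0], [0, 0, 0], [0, 0, 0]], "rotation": [[0, 0, 0], [0, 0, 0], [0, 0, 0], [0, 0, 0.1], [0, 0, 0.15], [0, 0, 0.15], [0, 0, 0.15], [0, 0, 0.05], [0, 0, 0], [0, 0, 0]], "hand": [1, 1, 1, 1, 1, 1, 1, 1, 1, 1]}}

```text
clock: 13.62
eef_pos: [521.5, 156.5, 132.7]
eef_rot: [3.142, 0.0, 2.268]
wrist_force: [-0.4, -0.2, 0.4]
finger_gap: 94.2
finger_force: 0.0
```

```bash
python3 - <<'E'
from h import *
s=manip.read_state();print(s["moment"],s["wrist_force"],s["eef_pos"],s["joints"][5])
S=camera("side");k=biggest(yellow(S["image"]),(250,270,400,345));print(cv2.boundingRect(k),cv2.fitEllipse(k)[0])
for X in([521.5,156.5,148.4],[521.5,156.5,152.4],[521.5,158.5,148.4]):print(proj(S,np.array(X))+[-.2,.7])
b=cv2.resize(S["image"][270:370,265:365],(600,600),interpolation=2);cv2.imwrite("pics/s8.png",b[:,:,::-1])
E
```

```text
[ 0.06100414 -0.14803478  0.01238357] [-0.43415986 -0.24129662  0.35917314] [521.46799277 156.46159031 132.71737716] -0.47270393379417625
(297, 298, 39, 34) (315.9163513183594, 314.5600891113281)
[315.28649811 314.62012531]
[315.31476875 312.54350222]
[315.04816021 315.41468338]
```

View pics/s8.png

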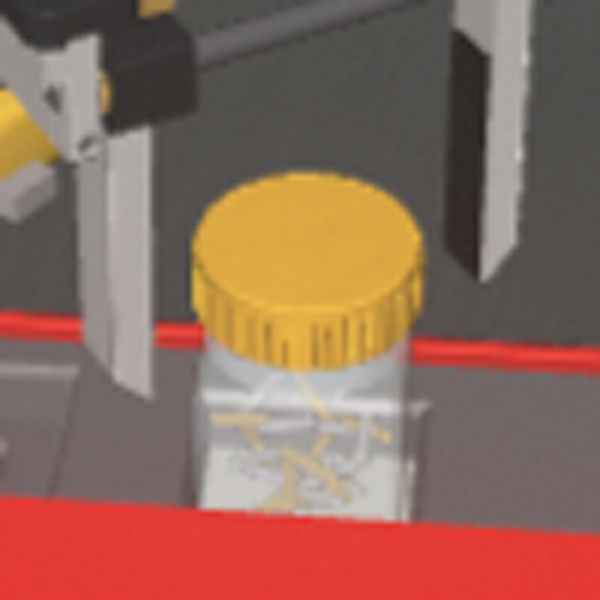

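The jar sits level in the pocket, with the cap at (316,314.6) as expected for fully seated. I grip the cap and turn it.

Request:
{"fn": "move_arm", "kwargs": {"dp": [[0, 0, 0], [0, 0, 0], [0, 0, 0], [0, 0, 0], [0, 0, 0], [0, 0, 0], [0, 0, -0.2], [0, 0, -0.2], [0, 0, 0]], "rotation": [[0, 0, 0], [0, 0, 0], [0, 0, 0], [0, 0, 0], [0, 0, 0], [0, 0, 0], [0, 0, -0.15], [0, 0, -0.15], [0, 0, 0]], "hand": [0.5, 0.5, 0.5, 0.5, 0.5, 0.5, 0.5, 0.5, 0.5], "newtons": 60}}

```text
clock: 14.8
eef_pos: [521.5, 156.4, 132.4]
eef_rot: [-3.142, 0.0, 1.97]
wrist_force: [-1.3, -0.5, 0.1]
finger_gap: 56.6
finger_force: 60.0
```

```bash
cat > st.py <<'E'
from cell import manip
for _ in range(1):
    s=manip.read_state();print(s["moment"].round(3),s["wrist_force"].round(1),s["eef_pos"].round(1),s["eef_rot"].round(3),"j6",s["joints"][5],s["effort"][5],s["finger_gap"])
E
python3 st.py
```

```text
[-0.198  0.015 -0.042] [-1.3 -0.5  0.1] [521.5 156.4 132.4] [-3.142  0.     1.97 ] j6 -0.17481653145334308 1.6451368108391762 56.587927798945195
```

Request:
{"fn": "move_arm", "kwargs": {"dp": [[0, 0, -0.1], [0, 0, -0.1], [0, 0, -0.1], [0, 0, -0.1]], "rotation": [[0, 0, -0.08], [0, 0, -0.08], [0, 0, -0.08], [0, 0, -0.08]], "hand": [0.5, 0.5, 0.5, 0.5]}}

```text
clock: 15.3
eef_pos: [521.4, 156.5, 132.0]
eef_rot: [-3.141, 0.0, 1.651]
wrist_force: [-1.8, -1.3, 1.7]
finger_gap: 56.8
finger_force: 60.0
```

```bash
python3 st.py
```

```text
[-0.233  0.31   0.056] [-1.8 -1.3  1.7] [521.4 156.5 132. ] [-3.141  0.     1.651] j6 0.14443608368376545 -1.3014736399054527 56.751105773908435
```

Request:
{"fn": "move_arm", "kwargs": {"dp": [[0, 0, -0.1], [0, 0, -0.1]], "rotation": [[0, 0, -0.08], [0, 0, -0.08]], "hand": [0.5, 0.5]}}

```text
clock: 15.55
eef_pos: [521.3, 156.4, 131.8]
eef_rot: [-3.141, 0.0, 1.491]
wrist_force: [-2.7, -1.0, 1.8]
finger_gap: 56.9
finger_force: 60.0
```

```bash
python3 st.py
```

```text
[-0.227  0.37   0.015] [-2.7 -1.   1.8] [521.3 156.4 131.8] [-3.141  0.     1.491] j6 0.3043852937322623 -1.3015228137373924 56.86504188328189
```

Still free at 0.78 rad; I continue.

Request:
{"fn": "move_arm", "kwargs": {"dp": [[0, 0, -0.1], [0, 0, -0.1]], "rotation": [[0, 0, -0.08], [0, 0, -0.08]], "hand": [0.5, 0.5]}}

```text
clock: 15.8
eef_pos: [521.3, 156.5, 131.6]
eef_rot: [-3.141, 0.0, 1.331]
wrist_force: [-2.5, -0.7, 3.5]
finger_gap: 56.9
finger_force: 60.0
```

```bash
python3 st.py
```

```text
[-0.201  0.474  0.058] [-2.5 -0.7  3.5] [521.3 156.5 131.6] [-3.141  0.     1.331] j6 0.46441791021003176 -1.3022498041391373 56.86621151043627
```

Request:
{"fn": "move_arm", "kwargs": {"dp": [[0, 0, -0.1], [0, 0, -0.1]], "rotation": [[0, 0, -0.08], [0, 0, -0.08]], "hand": [0.5, 0.5]}}

```text
clock: 16.05
eef_pos: [521.3, 156.5, 131.5]
eef_rot: [-3.141, 0.0, 1.171]
wrist_force: [-3.8, 0.4, 2.6]
finger_gap: 56.9
finger_force: 60.0
```

```bash
python3 st.py
```

```text
[-0.116  0.54  -0.032] [-3.8  0.4  2.6] [521.3 156.5 131.5] [-3.141  0.     1.171] j6 0.6244282855270442 -1.3019628077745438 56.90579870818203
```

Request:
{"fn": "move_arm", "kwargs": {"dp": [[0, 0, -0.1], [0, 0, -0.1]], "rotation": [[0, 0, -0.08], [0, 0, -0.08]], "hand": [0.5, 0.5]}}

```text
clock: 16.3
eef_pos: [521.3, 156.6, 131.3]
eef_rot: [-3.141, 0.0, 1.011]
wrist_force: [-3.2, 0.1, 3.5]
finger_gap: 56.6
finger_force: 60.0
```

```bash
python3 st.py
```

```text
[-0.116  0.571  0.031] [-3.2  0.1  3.5] [521.3 156.6 131.3] [-3.141  0.     1.011] j6 0.7844476182060096 -1.3027150556445122 56.55844502584168
```

Request:
{"fn": "move_arm", "kwargs": {"dp": [[0, 0, -0.1], [0, 0, -0.1]], "rotation": [[0, 0, -0.08], [0, 0, -0.08]], "hand": [0.5, 0.5]}}

```text
clock: 16.55
eef_pos: [521.2, 156.6, 131.1]
eef_rot: [-3.141, 0.0, 0.851]
wrist_force: [-3.7, -0.3, 2.9]
finger_gap: 56.8
finger_force: 60.0
```

```bash
python3 st.py
```

```text
[ 0.015  0.645 -0.016] [-3.7 -0.3  2.9] [521.2 156.6 131.1] [-3.141  0.     0.851] j6 0.9444072167826707 -1.3031025230884552 56.785198767686154
```

Request:
{"fn": "move_arm", "kwargs": {"dp": [[0, 0, -0.1], [0, 0, -0.1]], "rotation": [[0, 0, -0.08], [0, 0, -0.08]], "hand": [0.5, 0.5]}}

```text
clock: 16.8
eef_pos: [521.3, 156.8, 130.9]
eef_rot: [-3.141, -0.0, 0.691]
wrist_force: [-2.8, 2.5, 0.8]
finger_gap: 56.9
finger_force: 60.0
```

```bash
python3 st.py
```

```text
[0.261 0.47  0.466] [-2.8  2.5  0.8] [521.3 156.8 130.9] [-3.141 -0.     0.691] j6 1.104020579853968 -0.875190943479538 56.89357534267083
```

Seal met: 0.47 N m. A little further takes it well into the snug range.

Request:
{"fn": "move_arm", "kwargs": {"dp": [[0, 0, -0.1], [0, 0, -0.1]], "rotation": [[0, 0, -0.06], [0, 0, -0.06]], "hand": [0.5, 0.5]}}

```text
clock: 17.05
eef_pos: [521.3, 156.9, 130.7]
eef_rot: [-3.141, -0.0, 0.572]
wrist_force: [-2.4, 2.5, 3.2]
finger_gap: 56.8
finger_force: 60.0
```

```bash
python3 st.py
```

```text
[0.384 0.532 0.542] [-2.4  2.5  3.2] [521.3 156.9 130.7] [-3.141 -0.     0.572] j6 1.2232698416554877 -0.45941621996462345 56.84103521956569
```

0.54 N m is about 0.2 rad past the seal, so the cap is snug. I release and withdraw straight up.

Request:
{"fn": "move_arm", "kwargs": {"dp": [[0, 0, 0], [0, 0, 0], [0, 0, 0], [0, 0, 0], [0, 0, 5], [0, 0, 20], [0, 0, 40], [0, 0, 40], [0, 0, 25], [0, 0, 5]], "rotation": [[0, 0, 0], [0, 0, 0], [0, 0, 0], [0, 0, 0], [0, 0, 0], [0, 0, 0], [0, 0, 0], [0, 0, 0], [0, 0, 0], [0, 0, 0]], "hand": [1, 1, 1, 1, 1, 1, 1, 1, 1, 1]}}

```text
clock: 18.3
eef_pos: [521.8, 156.5, 267.2]
eef_rot: [3.141, -0.003, 0.569]
wrist_force: [0.4, 0.3, -0.3]
finger_gap: 94.0
finger_force: 0.0
```

```bash
python3 st.py; python3 - <<'E'
from h import *
S=camera("side");cv2.imwrite("pics/s9.png",cv2.resize(S["image"][230:400,230:430,::-1],(700,595),interpolation=2))
k=biggest(yellow(S["image"]),(280,270,360,345));print(cv2.boundingRect(k),cv2.fitEllipse(k)[0])
E
```

```text
[-0.025  0.002 -0.008] [ 0.4  0.3 -0.3] [521.8 156.5 267.2] [ 3.141e+00 -3.000e-03  5.690e-01] j6 1.2258720079605192 -0.0021511316299438477 94.00455212031798
(296, 300, 39, 33) (315.0495910644531, 315.6410217285156)
```

View pics/s9.png

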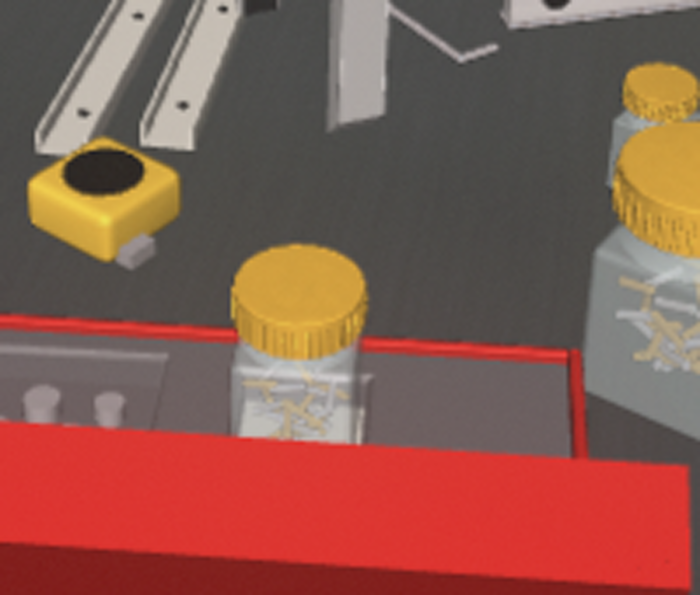

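The jar stands upright, fully down in the pocket, with the cap sunk about 1 px from (315.9,314.6) to (315,315.6). The gripper is clear and the other things are undisturbed.

```bash
python3 -c "
from cell import manip
print(manip.sign_off())"
```

```text
the job is handed in; nothing more can be done
None
```

The jar is fully down in the tray pocket, its cap is snug at about 0.54 N m (roughly 0.2 rad past the seal), and the gripper has let go; the job is handed in at about 18 s, with no verdict returned.

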